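# Raise a sample jar on crossed bars and face its label to the code reader

## Task

Finish the riser in front of the code reader: lay the two loose aluminium bars crosswise on the two fixed rails, centred across them, one flush with each end of the rails. Then stand the sample jar upright on the middle of the two bars, turned so that its label squarely faces the reader's window. Do not tip the jar over, and leave the lab jack, the screwdriver and the lens where they are.

Things in the scene. Friction and masses are not known exactly. Their poses are not given: they have to be found in the camera images.
- station: Fixed code reader station: steel base plate 10 mm thick with two rails and a grey reader block. Origin on the bench under the middle of the rails; x points from rails to reader, z up. Plate spans x -70 to 220, y -60 to 60 mm. Reader block spans x 131 to 196, y -43 to 43 mm, top 105 mm above the bench; its dark window faces the rails (looks along -x).
- riser (a point): Middle between the two fixed rails, level with their tops, 30 mm above the bench; axes as the station's. The aluminium rails are 80 mm long along x (ends at x = -40 and +40), 20 mm wide, 20 mm high, centrelines at y = -32 and +32 mm, 44 mm gap between them. A bar flush with the rails' ends is centred at x = -30 or +30 mm.
- window (a point): Middle of the reader's window, 130 mm from the riser point along x and 80 mm above the bench; axes as the station's.
- bar1: Loose aluminium bar, 100 x 20 x 20 mm, about 0.11 kg, lying on the bench. Origin at its centre, x along its length, z up.
- bar2: The second loose bar, identical to bar1.
- jar: Amber glass sample jar, 60 mm in diameter up to 52 mm; black lid 56 mm in diameter from 56 to 72 mm above its underside. About 0.22 kg, standing upright. Origin at the centre of its underside, z up; x points out through the middle of its only label (white, dark stripes). A white rib on the lid's top, 7 mm wide, runs from the middle to the label side.
- label (a point): Middle of the label on the jar's surface, 30 mm out from the jar's axis along x and 28 mm above its underside; axes as the jar's.
- labjack: Bystander: blue lab jack, 110 x 130 mm, 85 mm high, 2 kg, to be left alone. Origin at the centre of its underside.
- driver: Bystander: screwdriver lying on the bench, about 200 mm long along its x, to be left alone.
- lens: Bystander: lens 44 mm in diameter in a black mount on a steel post, 97 mm high, on a foot 44 mm in diameter, to be left alone. Origin at the centre of its underside.
Mind the look-alikes: they are no part of the job. Leave any black look-alike of the bar2 alone.

How it is judged:
On the way:
1. both bars lie across the rails, one near each end, let go and at rest (angle between the x axis of each of bar1, bar2 and the y axis of riser, either way round below 0.2 rad and y of bar1 in the frame of riser between -0.015 and 0.015 m and z of bar1 in the frame of riser between 0.006 and 0.014 m and linear speed of each of bar1, bar2 below 0.02 m/s and y of bar2 in the frame of riser between -0.015 and 0.015 m and z of bar2 in the frame of riser between 0.006 and 0.014 m and ((x of bar1 in the frame of riser between -0.038 and -0.014 m and x of bar2 in the frame of riser between 0.014 and 0.038 m) or (x of bar2 in the frame of riser between -0.038 and -0.014 m and x of bar1 in the frame of riser between 0.014 and 0.038 m)) and contact force between the fingers and bar1 below 0.1 N and contact force between the fingers and bar2 below 0.1 N), for 0.2 s.
At the end, for the whole second after the job is handed in: Both bars at rest on the rails, crosswise within 0.2 rad, centred within 15 mm, one each side, 14 to 38 mm from the middle along the rails. Jar at rest upright on them, within 15 mm of the middle, label facing the window within 0.25 rad. Heights within 4 mm (angle between the x axis of each of bar1, bar2 and the y axis of riser, either way round below 0.2 rad and y of bar1 in the frame of riser between -0.015 and 0.015 m and z of bar1 in the frame of riser between 0.006 and 0.014 m and linear speed of each of bar1, bar2, jar below 0.02 m/s and y of bar2 in the frame of riser between -0.015 and 0.015 m and z of bar2 in the frame of riser between 0.006 and 0.014 m and ((x of bar1 in the frame of riser between -0.038 and -0.014 m and x of bar2 in the frame of riser between 0.014 and 0.038 m) or (x of bar2 in the frame of riser between -0.038 and -0.014 m and x of bar1 in the frame of riser between 0.014 and 0.038 m)) and z of jar in the frame of riser between 0.016 and 0.024 m and angle between jar's own z axis and vertical below 0.08 rad and horizontal distance between jar and riser below 0.015 m and angle between the x axis of jar and the x axis of riser, either way round below 0.25 rad and distance between label and window below 0.128 m and angular speed of jar below 0.1 rad/s); the robot touches nothing.
It fails at once if the jar is tipped over (angle between jar's own z axis and vertical above 0.6 rad).
It fails at once if the blue lab jack is moved by more than 25 mm (distance of labjack from where it was at the start of the episode above 0.025 m).
It fails at once if the screwdriver is moved by more than 25 mm (distance of driver from where it was at the start of the episode above 0.025 m).
It fails at once if the lens on its post is moved by more than 25 mm (distance of lens from where it was at the start of the episode above 0.025 m).
It also fails if it takes over 70 s, if anything falls off the work surface, if the arm or the gripper's body presses on something with over 40 N, if the wrist force passes 120 N, or if a joint passes its speed limit or range.

## Robot

A 6-joint arm with a two-finger parallel gripper is mounted at the origin on the work surface. World frame = base frame: x ahead of the robot, y to its left, z up, the work surface at z = 0. Lengths are in m, angles in rad, forces in N, time in s.
With the tool pointing down it reaches from about 0.4 to 0.925 m from the base axis. Payload 3.4 kg.
Tool frame: the origin (TCP) lies on the centre line of the jaws, within the pads' length; the fingertips stand 25 mm ahead of it and the grasp point (between the pads) lies 6 mm ahead of it (tips_ahead is the distance from the TCP to the fingertips, in m); z points along the fingers, y is the line along which they close (so a half turn about z gives the same grasp; the last joint's range is limited). The gripper opens to 85 mm and grips with 20 to 120 N. Pads are 22 mm wide; open, the fingers measure 114 mm over their backs; the gripper's body (76 mm by 85 mm) begins 54 mm behind the grasp point. The pads swing forward as they close: fully open they stand 13 mm farther back than shut.
Start: joints at [-1.407, 0.307, 1.506, -0, 1.328, -0.073], TCP at [0.135, -0.559, 0.256] pointing down, gripper open.
Joint ranges: [-3.12, 3.12], [-1.05, 2.28], [0.14, 2.33], [-1.42, 4.57], [0.1, 2.73], [-2.68, 2.68]. Speed limits (rad/s): [2.57, 2.57, 3.14, 3.14, 3.14, 3.14].

## Interface

Orientations are given as a unit quaternion [x, y, z, w].
In Python, from workcell import goto, move_straight, set_joints, release, clamp, pause, solve_ik, get_obs, get_image, get_calibration, Unreachable, hand_in, tips_ahead gives the robot as it stands. Calls block until the motion is done:
- goto(position, orientation): joint-space move of the TCP to a pose.
- move_straight(position, rotation=None, velocity=0.15, contact_N=None): straight line of the TCP; rotation=None keeps the orientation; velocity is the mean speed in m/s. With contact_N (N) it stops when the force on the tool has changed by that much, and returns True; else False.
- set_joints(angles): joint-space move.
- release() and clamp(newtons=None): open the fingers fully, or close them until they stop; newtons is the grip in N (None keeps the last).
- pause(seconds).
- solve_ik(position, orientation): joint angles nearest the present ones, or None.
- get_obs(): the state.
- get_image(name): name is "side" or "top"; returns the picture (384x512x3 uint8, red, green, blue); there is no depth.
- get_calibration(name): a dict with "intrinsics" (3x3 intrinsics, pixels), "rvec" (rotation vector, rad) and "tvec" (3), from world to camera coordinates, as OpenCV has them. Camera axes: x right, y down, z forward; pixel columns grow to the right and rows downward; lengths in m; the calibration is good to about 2 mm. A picture is of the moment at which its call begins. get_calibration takes no time and is no camera call.
A pose or a line that the arm cannot do raises Unreachable and nothing moves.
- hand_in(): hands the job in; it is judged then, once.
The state is a dict: "t": time; "joints": joint angles; "joint_vel": joint speeds; "tau": joint torques, N m; "eef_pos": TCP position; "tool_rot": TCP orientation; "wrist_force": force on the tool from outside, world axes, zero at the start; "torque": the same for the moment, N m; "finger_gap": finger opening in m; "grasp_force": force on a finger pad.
Only numpy, scipy, OpenCV 4.12 (cv2) and the standard library are available. Lean on these libraries where they do the work, as an engineer would, in place of code of your own. Each camera call takes 0.05 s, during which the arm holds its last target. There are 200 camera calls.

## Working session

There is one attempt and no reset: what is moved stays moved. The work goes in short steps, each a Python script; the robot and the scene stay as the last script left them, time stands still between calls to the robot, and variables do not carry over. Pictures are saved under pics/ and viewed, at most 10 in all, crops included, and the job is handed in when it is done.

```bash
mkdir -p pics; python3 - <<'E'
from workcell import *
import cv2
for n in("top","side"):
    im=get_image(n); cv2.imwrite(f"pics/{n}0.png",im[:,:,::-1]); c=get_calibration(n)
    print(n,c)
o=get_obs();print(o["eef_pos"],o["tool_rot"],o["finger_gap"],tips_ahead)
E
```

```text
top {'intrinsics': array([[360.09981029,   0.        , 250.26425392],
       [  0.        , 360.09981029, 198.66660914],
       [  0.        ,   0.        ,   1.        ]]), 'rvec': array([ 2.19094951, -2.21154091,  0.03232493]), 'tvec': array([-0.12624008,  0.57740408,  1.01793916])}
side {'intrinsics': array([[475.22923448,   0.        , 253.06478595],
       [  0.        , 475.22923448, 191.90926011],
       [  0.        ,   0.        ,   1.        ]]), 'rvec': array([ 0.95524164, -2.47426299,  1.09112269]), 'tvec': array([0.3406931 , 0.38308466, 0.9433692 ])}
[ 0.13535311 -0.55824283  0.25545957] [ 9.92937149e-01  1.18637837e-01 -3.49424566e-05 -9.37972727e-04] 0.08493036929277195 0.025
```

View pics/top0.png

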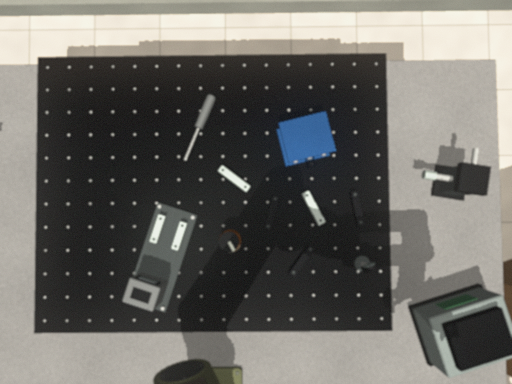

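View pics/side0.png

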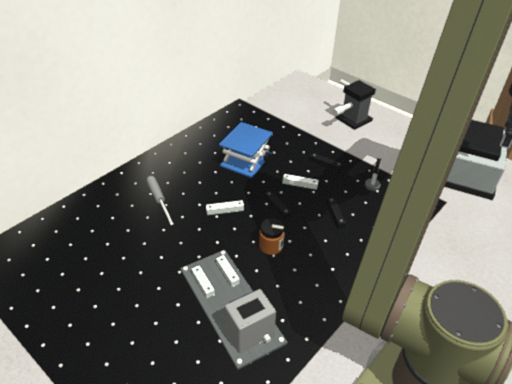

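The top view shows the bars near (234,178) and (314,207), the rails at (157,229) and (179,235), and the jar at (231,240). The black look-alikes are near (272,213), (356,207) and (300,260), and the lens is at (363,262).

```bash
cat > h.py <<'E'
from workcell import *
import cv2, numpy as np
from scipy.spatial.transform import Rotation as R
def ray(name,uv,z):
    c=get_calibration(name);M=cv2.Rodrigues(c["rvec"])[0];o=-M.T@c["tvec"]
    d=M.T@np.linalg.inv(c["intrinsics"])@np.array([uv[0],uv[1],1.]);return (o+d*(z-o[2])/d[2])
def proj(name,p):
    c=get_calibration(name);return cv2.projectPoints(np.array(p,float).reshape(-1,1,3),c["rvec"],c["tvec"],c["intrinsics"],None)[0].reshape(-1,2)
def blob(im,name,uv,z,thr=150,r=26):
    "bright blob nearest uv: rectangle on plane z -> centre, angle of long axis, sizes"
    g=cv2.cvtColor(im,cv2.COLOR_RGB2GRAY);u,v=map(int,uv);S=8
    x0,y0=u-r,v-r;k=cv2.resize(g[y0:v+r,x0:u+r],None,fx=S,fy=S,interpolation=cv2.INTER_CUBIC)
    m=cv2.morphologyEx((k>thr).astype(np.uint8),cv2.MORPH_CLOSE,np.ones((25,25)))
    cs=max(cv2.findContours(m,0,2)[0],key=lambda c:cv2.contourArea(c) if abs(cv2.pointPolygonTest(c,(r*S,r*S),True))<60 or cv2.pointPolygonTest(c,(r*S,r*S),False)>0 else 0)
    px=(cs.reshape(-1,2)+.5)/S-.5+[x0,y0]
    w=np.array([ray(name,p,z)[:2] for p in px],np.float32)
    (c,s,a)=cv2.minAreaRect(w*1000);
    if s[0]<s[1]: a+=90;s=s[::-1]
    return np.array(c)/1000,(a+90)%180-90,s
def show(name,im,box,f,fn): 
    x,y,w,h=box;cv2.imwrite(fn,cv2.resize(im[y:y+h,x:x+w,::-1],None,fx=f,fy=f,interpolation=cv2.INTER_CUBIC))
E
python3 - <<'E'
from h import *
im={n:cv2.imread(f"pics/{n}0.png")[:,:,::-1].copy() for n in("top","side")}
T={"b1":((234,178),.02),"b2":((314,207),.02),"rA":((157,229),.03),"rB":((179,235),.03)}
for k,(uv,z) in T.items():
    for t in(110,150):print(k,t,blob(im["top"],"top",uv,z,t))
    s=proj("side",ray("top",uv,z))[0]
    print("  side",s,blob(im["side"],"side",s,z,170))
print("jar",ray("top",(231,240),.072))
a=cv2.resize(im["top"][170:320,115:255],None,fx=4,fy=4,interpolation=cv2.INTER_CUBIC)
cv2.imwrite("pics/c1.png",a[:,:,::-1])
E
```

```text
b1 110 (array([ 0.63351611, -0.08464607]), 60.3914680480957, (104.7830810546875, 38.648555755615234))
b1 150 (array([ 0.63280792, -0.08402928]), 52.53486633300781, (102.35823059082031, 26.009761810302734))
  side [225.48416998 204.01302784] (array([ 0.62293512, -0.07322504]), 53.52571487426758, (101.94647216796875, 53.65993881225586))
b2 110 (array([ 0.5501593, -0.3090708]), 27.53709602355957, (102.80445861816406, 25.184961318969727))
b2 150 (array([ 0.55069086, -0.30894919]), 27.726728439331055, (98.89408874511719, 22.598697662353516))
  side [301.11858623 177.81174901] (array([ 0.54841699, -0.30216464]), 28.43047523498535, (99.5205307006836, 32.671226501464844))
rA 110 (array([0.49427319, 0.1305251 ]), -18.586341857910156, (86.61969757080078, 28.069656372070312))
rA 150 (array([0.49472098, 0.13012357]), -18.76195526123047, (82.87967681884766, 23.384479522705078))
  side [203.89908007 278.37774661] (array([0.48998132, 0.13438528]), -19.782394409179688, (94.9881362915039, 24.11642837524414))Traceback (most recent call last):
  File "<stdin>", line 5, in <module>
  File "h.py", line 16, in blob
    w=np.array([ray(name,p,z)[:2] for p in px],np.float32)
                ~~~^^^^^^^^^^
  File "h.py", line 5, in ray
    c=get_calibration(name);M=cv2.Rodrigues(c["rvec"])[0];o=-M.T@c["tvec"]
ValueError: time passes only in moves, steps and waits
```

```bash
python3 - <<'E'
s=open('h.py').read()
s=s.replace("def ray(","import functools\ncal=functools.lru_cache(None)(get_calibration)\ndef ray(").replace("c=get_calibration(name)","c=cal(name)")
s=s.replace("    cs=max","    m=cv2.morphologyEx(m,cv2.MORPH_OPEN,cv2.getStructuringElement(2,(41,41)))\n    cs=max")
open('h.py','w').write(s)
E
python3 - <<'E'
from h import *
im={n:cv2.imread(f"pics/{n}0.png")[:,:,::-1].copy() for n in("top","side")}
T={"b1":((234,178),.02),"b2":((314,207),.02),"rA":((157,229),.03),"rB":((179,235),.03)}
for k,(uv,z) in T.items():
    for t in(120,150,180):print(k,t,*blob(im["top"],"top",uv,z,t))
print("jar",ray("top",(231,240),.072))
a=cv2.resize(im["top"][170:320,115:255],None,fx=4,fy=4,interpolation=cv2.INTER_CUBIC)
b=cv2.resize(im["side"][190:265,200:320],None,fx=4,fy=4,interpolation=cv2.INTER_CUBIC)
c=np.zeros((600,1040,3),np.uint8);c[:,:560]=a;c[:300,560:]=b
g=im["top"][185:285,250:380];c[300:,560:950]=cv2.resize(np.clip(g*2.5,0,255).astype(np.uint8),None,fx=3,fy=3)
c=cv2.resize(c,(800,462),interpolation=cv2.INTER_AREA)
cv2.imwrite("pics/c1.png",c[:,:,::-1])
E
```

```text
b1 120 [ 0.63463873 -0.0853705 ] 56.64659881591797 (104.142333984375, 30.10580062866211)
b1 150 [ 0.63390002 -0.08486552] 52.59560012817383 (102.35641479492188, 23.18587303161621)
b1 180 [ 0.63439673 -0.08534418] 52.536373138427734 (100.0760726928711, 19.761573791503906)
b2 120 [ 0.5501416  -0.30907996] 27.537721633911133 (101.81047821044922, 24.513765335083008)
b2 150 [ 0.55115332 -0.3086373 ] 27.499271392822266 (97.65908813476562, 22.390180587768555)
b2 180 [ 0.56885193 -0.29936658] 27.77374267578125 (51.37298583984375, 20.328887939453125)
rA 120 [0.49442273 0.13027127] -18.53838348388672 (85.3208236694336, 26.172727584838867)
rA 150 [0.49467935 0.13000937] -18.5413818359375 (82.8963851928711, 23.180349349975586)
rA 180 [0.49487592 0.13007605] -18.580230712890625 (80.37159729003906, 20.73457145690918)
rB 120 [0.47416486 0.06985664] -18.806106567382812 (85.20836639404297, 26.269268035888672)
rB 150 [0.47438708 0.0694985 ] -18.655014038085938 (82.59054565429688, 23.24602699279785)
rB 180 [0.47450174 0.06967062] -18.9796142578125 (80.25791931152344, 20.870361328125)
jar [ 0.4640681  -0.07949142  0.072     ]
```

View pics/c1.png

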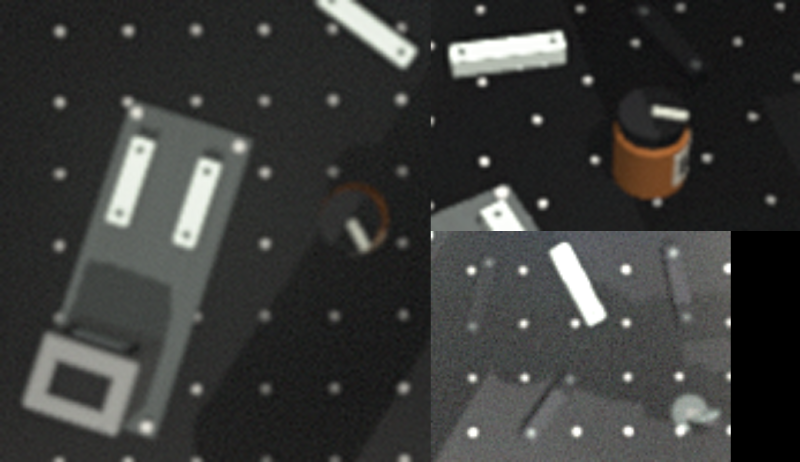

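The crop shows the lid centred near top px (230,240), with the rib pointing down and to the right. The bars and rails match their known sizes: the rail separation comes out at 63.7 mm against 64. Next I'll measure the rib and the jar.

```bash
python3 - <<'E'
from h import *
im={n:cv2.imread(f"pics/{n}0.png")[:,:,::-1].copy() for n in("top","side")}
for z in(.072,.075):
  for t in(90,110,130):
    try: print(z,t,"top",*blob(im["top"],"top",(232,246),z,t,10))
    except Exception as e: print(e)
  for t in(110,150): print(z,t,"side",*blob(im["side"],"side",(277,227),z,t,10))
# amber body silhouette
for n,(x,y,w,h) in {"side":(245,210,60,60),"top":(205,215,50,50)}.items():
    hsv=cv2.cvtColor(im[n],cv2.COLOR_RGB2HSV)[y:y+h,x:x+w]
    m=((hsv[:,:,1]>110)&(hsv[:,:,2]>45)&(hsv[:,:,0]<22)).astype(np.uint8)
    v,u=np.nonzero(m);print(n,u.min()+x,u.max()+x,v.min()+y,v.max()+y,m.sum())
# predicted silhouette for a jar at given xy
def pred(n,xy,z0,z1,r=.03):
    a=np.linspace(0,2*np.pi,60);P=[[xy[0]+r*np.cos(t),xy[1]+r*np.sin(t),z] for t in a for z in(z0,z1)]
    q=proj(n,P);return q.min(0),q.max(0)
for xy in[(.464,-.079),(.468,-.077)]:
    print(xy,"body side",pred("side",xy,0,.052),"top",pred("top",xy,0,.052), "lid top",pred("top",xy,.072,.072,.028))
E
python3 - <<'E'
import sys;sys.path.insert(0,'.')
from h import *
im=cv2.imread("pics/top0.png")[:,:,::-1].copy()
g=im[222:258,212:250];cv2.imwrite("pics/c2.png",cv2.resize(np.clip(g*2.2,0,255).astype(np.uint8),None,fx=14,fy=14,interpolation=cv2.INTER_CUBIC)[:,:,::-1])
E
```

```text
max() iterable argument is empty
max() iterable argument is empty
max() iterable argument is emptyTraceback (most recent call last):
  File "<stdin>", line 7, in <module>
  File "h.py", line 17, in blob
    cs=max(cv2.findContours(m,0,2)[0],key=lambda c:cv2.contourArea(c) if abs(cv2.pointPolygonTest(c,(r*S,r*S),True))<60 or cv2.pointPolygonTest(c,(r*S,r*S),False)>0 else 0)
ValueError: max() iterable argument is empty
```

View pics/c2.png

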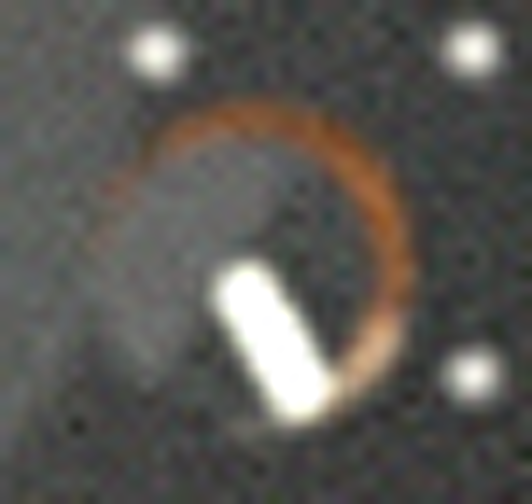

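The rib runs from about (229.3,242) in the top view, at the lid's middle, to (233.7,251) at its outer end.

```bash
sed -i 's/r=26):/r=26,k0=41):/; s/(41,41)/(k0,k0)/' h.py; python3 - <<'E'
from h import *
im={n:cv2.imread(f"pics/{n}0.png")[:,:,::-1].copy() for n in("top","side")}
for t in(70,90,110): print(t,"top",*blob(im["top"],"top",(232,246),.073,t,10,9))
for t in(90,120,150): print(t,"side",*blob(im["side"],"side",(274,227),.073,t,13,9))
for n,(x,y,w,h) in {"side":(245,210,60,60),"top":(205,215,50,50)}.items():
    hsv=cv2.cvtColor(im[n],cv2.COLOR_RGB2HSV)[y:y+h,x:x+w]
    m=((hsv[:,:,1]>110)&(hsv[:,:,2]>45)&(hsv[:,:,0]<22)).astype(np.uint8)
    v,u=np.nonzero(m);print(n,u.min()+x,u.max()+x,v.min()+y,v.max()+y,m.sum())
def pred(n,xy,z0,z1,r=.03):
    a=np.linspace(0,2*np.pi,60);P=[[xy[0]+r*np.cos(t),xy[1]+r*np.sin(t),z] for t in a for z in(z0,z1)]
    q=proj(n,P);return q.min(0).round(1),q.max(0).round(1)
for xy in[(.460,-.075),(.465,-.075),(.46,-.08)]:
    print(xy,"body side",pred("side",xy,0,.052),"top",pred("top",xy,0,.052))
print("rib inner",ray("top",(229.3,242),.073))
E
```

```text
70 top [ 0.44702359 -0.08172674] 62.72052001953125 (35.47349548339844, 24.70749855041504)
90 top [ 0.44839639 -0.07968458] 29.907283782958984 (30.972129821777344, 11.759234428405762)
110 top [ 0.44842853 -0.07969558] 28.848989486694336 (29.1984920501709, 9.81002426147461)
90 side [ 0.44949847 -0.07777152] 29.65859031677246 (30.39436912536621, 13.097396850585938)
120 side [ 0.44947668 -0.07783882] 29.475749969482422 (28.833284378051758, 10.956626892089844)
150 side [ 0.44940857 -0.07787126] 29.469268798828125 (27.361377716064453, 9.18425464630127)
side 259 283 230 254 375
top 225 241 229 245 57
(0.46, -0.075) body side (array([260.2, 221.8]), array([285. , 253.7])) top (array([218.8, 229. ]), array([241.4, 252. ]))
(0.465, -0.075) body side (array([258.7, 220.8]), array([283.5, 252.6])) top (array([218.8, 227.2]), array([241.4, 250.1]))
(0.46, -0.08) body side (array([261.5, 220.7]), array([286.3, 252.5])) top (array([220.6, 228.9]), array([243.1, 252. ]))
rib inner [ 0.45887056 -0.07497581  0.073     ]
```

```bash
cat >> h.py <<'E'
RC=np.array([.4846,.0998]);SY=np.deg2rad(161.3);SX=np.array([np.cos(SY),np.sin(SY)])
def q(deg): return (R.from_euler('z',deg,degrees=True)*R.from_euler('x',180,degrees=True)).as_quat()
def best(xy,deg,z=.2):
    c=[(abs(s[5]),d) for d in(deg,deg+180) if (s:=solve_ik([*xy,z],q(d))) is not None]
    return min(c)[1]
def pick(xy,deg,z,N,hi=.2):
    d=best(xy,deg);goto([*xy,hi],q(d));move_straight([*xy,z],q(d),.12);clamp(N)
    move_straight([*xy,hi],q(d),.15);o=get_obs();print("gap",o["finger_gap"],"F",o["grasp_force"],o["t"]);return o["finger_gap"]
def place(xy,deg,z,hi=.2):
    goto([*xy,hi],q(deg));move_straight([*xy,z+.006],q(deg),.12)
    print("contact",move_straight([*xy,z-.003],q(deg),.015,contact_N=4),get_obs()["eef_pos"][2]-z)
    release();move_straight([*xy,hi],q(deg),.12)
E
python3 - <<'E'
from h import *
g=pick((.634,-.085),52.5,.036,60)
p=RC-.031*SX
if abs(g-.02)<.004: place(p,best(p,71.3),.066)
im=get_image("top");cv2.imwrite("pics/t1.png",im[:,:,::-1]);print(p,get_obs()["t"])
c,a,s=blob(im,"top",proj("top",[*p,.05])[0],.05,150);print(c,a,s)
show("top",im,(115,170,140,150),4,"pics/c3.png")
E
```

```text
gap 0.0177745054512237 F 59.49390470981598 5.925
contact True 0.00042440884019080694
[0.51396352 0.089861  ] 10.4417
[0.49033749 0.0863983 ] 71.9062728881836 (80.77064514160156, 63.700660705566406)
```

View pics/c3.png

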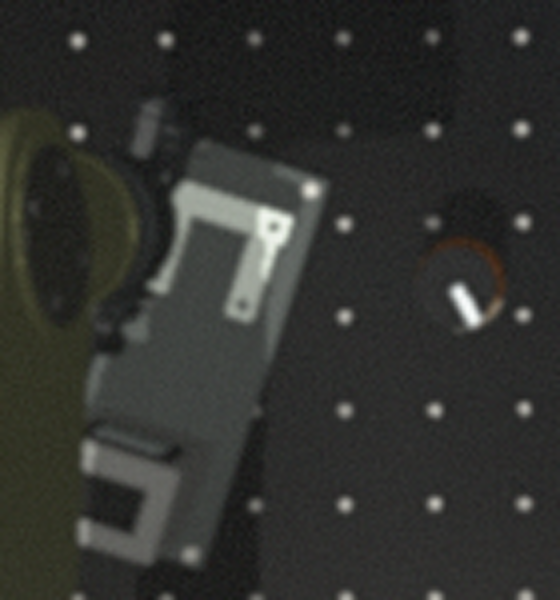

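The first bar lies across the far end of the rails, with the arm covering part of the view. Now the second bar.

```bash
python3 - <<'E'
from h import *
g=pick((.5505,-.309),27.5,.036,60)
p=RC+.031*SX
if abs(g-.02)<.004: place(p,best(p,71.3),.066)
goto([.55,-.2,.25],q(best((.55,-.2),29.3)))
im=get_image("top");s=get_image("side")
for k in(-1,1):
    p=RC+k*.031*SX
    c,a,z=blob(im,"top",proj("top",[*p,.05])[0],.05,150);d=c-RC
    print(c,a,z,"station",d@SX,d@[-SX[1],SX[0]])
print(blob(im,"top",proj("top",[.449,-.079,.073])[0],.073,110,10,9),get_obs()["t"])
a=cv2.resize(im[170:310,115:245],None,fx=3,fy=3,interpolation=2);b=cv2.resize(s[230:370,170:300],None,fx=3,fy=3,interpolation=2)
cv2.imwrite("pics/c4.png",np.hstack([a,b])[:,:,::-1])
E
```

```text
gap 0.018046262473204636 F 59.17233467102051 15.3
contact True 0.00036588285737587656
[0.48295764 0.10251848] 71.12603759765625 (99.70439147949219, 88.62344360351562) station 0.0024272382423425817 -0.002048409236468976
[0.48646753 0.10152765] 71.40142822265625 (101.2387924194336, 88.44853973388672) station -0.001215036255214959 -0.002235200971714351
(array([ 0.44623279, -0.08979959]), 14.420525550842285, (40.73484420776367, 35.91209030151367)) 21.825
```

View pics/c4.png

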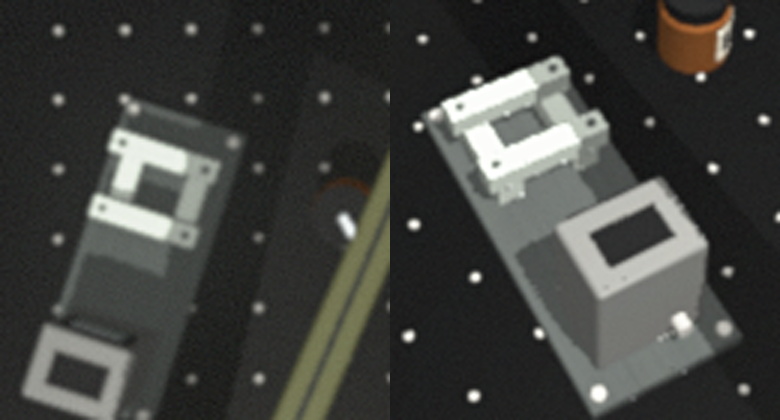

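Both bars bridge the rails as a closed frame. The hole midpoints in the top view are about (169.7,222) and (162.8,244). I'll check those numerically and then move the jar.

```bash
python3 - <<'E'
from h import *
f=lambda a,b:(ray("top",((a+1)/3-.5+115,(b+1)/3-.5+170),.05)[:2]-RC)
for A,B in(((121,143),(207,169)),((101,208),(186,236))):
    d=(f(*A)+f(*B))/2; v=f(*A)-f(*B);print("bar st",d@SX,d@[-SX[1],SX[0]],np.degrees(np.arctan2(v[1],v[0]))%180)
J=(.461,-.0735)
g=pick(J,29.3,.041,40)
print(get_obs()["eef_pos"])
E
```

```text
bar st -0.030438687514468578 7.84687120113413e-05 72.73954689607703
bar st 0.0322928339960539 0.0014750762811689792 71.39643768892195
gap 0.0589719978332493 F 43.40553960297257 25.5667
[ 0.46016921 -0.07329601  0.19909977]
```

```bash
python3 - <<'E'
from h import *
r=R.from_quat(get_obs()["tool_rot"]).as_matrix();d=np.degrees(np.arctan2(r[1,0],r[0,0]));print("yaw",d,"gap",get_obs()["finger_gap"])
d2=round(d-29.3)+29.3-48
s=solve_ik([*RC,.2],q(d2));print(s)
place(RC,d2,.091,.24)
goto([.55,-.25,.3],q(29.3))
im=get_image("top");s=get_image("side");print(get_obs()["t"])
e=proj("top",[*(RC+.014*SX),.123])[0];print(e)
for n,i in(("top",im),("side",s)):
    c,a,z=blob(i,n,proj(n,[*(RC+.014*SX),.123])[0],.123,150,14,9);print(n,c-RC,a,z,"axis st",(c-RC)@SX-.014,(c-RC)@[-SX[1],SX[0]])
a=cv2.resize(im[170:310,115:245],None,fx=3,fy=3,interpolation=2);b=cv2.resize(s[220:360,170:300],None,fx=3,fy=3,interpolation=2)
cv2.imwrite("pics/c5.png",np.hstack([a,b])[:,:,::-1])
E
```

```text
yaw 29.301100116952476 gap 0.0589719978332493
[ 1.17707506e-01  2.49256919e-01  1.75031873e+00 -4.44089210e-16
  1.14201700e+00  2.01488040e+00]
contact True 0.0008493658929675241
31.6833
[157.24543015 239.37255936]
top [-0.01534844  0.00026532] 71.30145263671875 (71.81829071044922, 31.12983512878418) axis st 0.0006232694893929247 0.004669593849512592
side [-0.01209374  0.00530426] -18.53473663330078 (31.509363174438477, 10.610580444335938) axis st -0.0008440682096218701 -0.001146834094326093
```

View pics/c5.png

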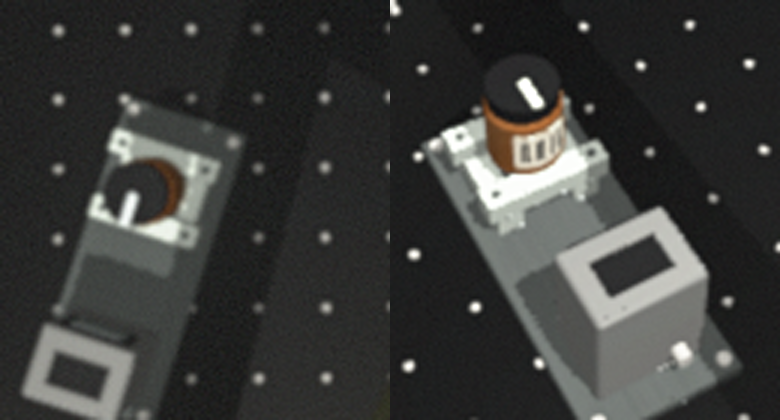

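The jar stands upright in the middle of both bars. In the side view its rib reads -18.5°, against a station axis of -18.7°, and the label faces the reader. I'm handing in.

```bash
python3 -c "
from workcell import *
pause(0.3);print(hand_in())"
```

```text
the job is handed in; nothing more can be done
None
```

I finished the riser and handed the job in at about 32 s: both bars lie across the rails about 31 mm either side of the middle, and the jar stands upright on them, centred to within about 2 mm in the side view, its label facing the window. The hand-in returned no verdict, and I did not re-measure the lab jack, screwdriver or lens.

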